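Square a bar blank up in a locating plate and hold it up level

ROBOT

A 6-joint arm with a two-finger parallel gripper is mounted at the origin on a cart in front of the work surface, level with it; the furniture and walls round the work are solid. World frame = base frame: x ahead of the robot, y to its left, z up, the work surface at z = 0. Lengths are in m, angles in rad, forces in N, time in s.
With the tool pointing down it reaches from about 0.3 to 0.875 m from the base axis. Payload 6.4 kg.
Tool frame: the origin (TCP) lies at the very end of the fingers, on their centre line; the grasp point (between the pads) lies 19 mm behind it; z points along the fingers, y is the line along which they close (so a half turn about z gives the same grasp; the last joint's range is limited). The gripper opens to 85 mm and grips with 20 to 120 N. Pads are 22 mm wide; open, the fingers measure 114 mm over their backs; the gripper's body (76 mm by 85 mm) begins 54 mm behind the grasp point. The pads swing forward as they close: fully open they stand 13 mm farther back than shut.
Start: joints at [-1.38, 0.181, 1.607, -0, 1.354, -0.206], TCP at [0.222, -0.53, 0.231] pointing down, gripper open.
Joint ranges: [-2.99, 2.99], [-0.89, 2.07], [0.3, 2.58], [-1.14, 4.28], [0, 2.63], [-3.12, 3.12]. Speed limits (rad/s): [2.57, 2.57, 3.01, 3.14, 3.14, 3.14].

INTERFACE

Orientations are given as a unit quaternion [w, x, y, z].
In Python, from bench import * gives the robot as it stands. The module is installed in compiled form; this text tells all that it offers.
- The arm moves only by the tool arm_command, never from a script. Its arguments are lists of equal length, an entry for each row: "dp": the shift along the tool's x, y, z in units of 0.25 m (1.0 is 0.25 m), a list of three; "turn": the turn, a rotation vector about the tool's x, y, z in units of 30 degrees (1.0 is 30 degrees), a list of three; "jaw": the opening, from 0 (shut) to 1 (fully open). A call has 1 to 5 rows; each row is the pose to reach, as a shift and turn from the pose commanded when the call began, along the tool's axes at that moment; what a row does not reach only later rows make up. A row lasts 1/8 s, in which the tool goes at most 62.5 mm and 10.7 degrees, less where a joint would pass 70% of its speed; a pose out of reach is approached as far as the arm can. A call with a number of a shift or a turn outside -1 to 1 is refused whole. A call with a gripper value outside its range is refused whole. The fingers move at their own pace and stop on an object; the grip force is fixed at half the most. Time passes only in rows, so rows that repeat a pose let the fingers close. It gives the time, the measured TCP pose, the force, the opening and the grip force at its end, in the units of the state.
- get_obs(): the state, without advancing time (a new reading comes with each control period).
- camera(name): name is "side" or "top" or "wrist"; returns the picture (384x512x3 uint8, blue, green, red); there is no depth.
- get_calibration(name): a dict with "camera_matrix" (3x3 intrinsics, pixels), "k1" (the pictures are not rectified: a ray, as slopes to the right and down, at radius r is drawn at 1 + k1 r^2 times it, then the intrinsics apply), "R" (3x3) and "t" (3): a world point X has camera coordinates R X + t; the wrist camera has in their place "mount" (4x4, takes a point from camera to tool coordinates, whose origin is the TCP and whose axes are the flange's). Camera axes: x right, y down, z forward; pixel columns grow to the right and rows downward; lengths in m; the calibration is good to about 2 mm. A picture is of the moment at which its call begins: read the wrist's pose just before it. get_calibration takes no time and is no camera call.
- hand_in(): hands the job in; it is judged then, once.
The state is a dict: "time_s": time; "q": joint angles; "dq": joint speeds; "joint_efforts": joint torques, N m; "eef_pos": TCP position; "eef_rot": TCP orientation; "wrist_force": force on the tool from outside, world axes, zero at the start; "torque": the same for the moment, N m; "opening": opening from 0.0 (shut) to 1.0 (fully open); "grasp_force": force on a finger pad.
Only numpy, scipy, OpenCV 4.12 (cv2) and the standard library are available. Lean on these libraries where they do the work, as an engineer would, in place of code of your own. Each camera call takes 0.05 s, during which the arm holds its last target. There are 200 camera calls.

TASK

The stepped steel bar lies askew on the locating plate. Square it up on the plate against all three pins (its long side touching the two side pins, the end face of its thick head touching the end pin), then grip it and lift it straight up, keeping it level, to about 10 cm above the plate, for a look at its underside. Finish while still holding it there, still, level and square to the plate, and do not shift the gear, the V-block or the setup block beside the work.

Things in the scene. Friction and masses are not known exactly. Their poses are not given: they have to be found in the camera images.
- bar: stepped steel bar, 0.6 kg (mm:) 150 long (y), 24 wide (x), z up. Thick head, 40 long, 30 high, at its +y end; shank 18 high. Origin: underside, centre line, under the balance point: head end face at y=+67, step at +27, shank end face at -83, long sides at x=-12 and +12. Starts on the plate, up to 15 degrees askew, head towards the end pin, 12-40 mm short of the pins; slides at 1-3 N
- plate: aluminium locating plate (mm:) 120 (x) by 220 (y), 12 thick, fixed to the bench. Origin: centre of underside, z up. Three fixed steel pins, 10 diameter, stand 12 above its top: two side pins centred at x=45, y=-12 and x=45, y=56; the end pin at x=28, y=94. Its +x points away from the robot, +y to the robot's left (within 15 degrees)
- nest (a point): point on the plate's top (plate x=28, y=22, z=12 mm) where the bar's origin lies when the bar touches all three pins; its axes are parallel to the plate's and then agree with the bar's. The side pins stand 34 mm to either side of it along y, so a finger fits between them (58 mm clear)
- gear: bystander: small black gear with hub, lying flat, 56 mm diameter, 30 mm high, origin at the centre of its underside
- vblock: bystander: ground steel V-block 50 x 52 x 45 mm high, origin at the centre of its underside
- setup_block: bystander: ground steel setup block 25 x 75 x 50 mm high with drilled holes, standing on its narrow side, origin at the centre of its underside
Mind the look-alikes: they are no part of the job. Of the things that look like the bar, the larger one is meant.

How it is judged:
On the way, in this order (a step that is already met when the one before it is completed fails the run):
1. the bar lies on the plate against all three pins: within 2.5 mm of its place along and across, turned by less than 0.035 rad (x of bar in the frame of nest between -0.0025 and 0.003 m and y of bar in the frame of nest between -0.0025 and 0.003 m and z of bar in the frame of nest below 0.003 m and angle between the y axis of bar and the y axis of plate, either way round below 0.035 rad and angle between bar's own z axis and vertical below 0.04 rad), for 0.2 s.
2. the bar is lifted clear of the plate, level, in the fingers (z of bar in the frame of nest above 0.03 m and angle between bar's own z axis and vertical below 0.12 rad and contact force between bar and the fingers above 1 N), for 0.2 s.
At the end, for the whole second after the job is handed in: fingers hold the bar 60 to 140 mm above the plate top, within 25 mm of over its place, level within 0.1 rad, square to the plate within 0.12 rad, at rest (15 mm/s, 0.1 rad/s), not touching plate or pins; gear, V-block and setup block within 15 mm of their starts (z of bar in the frame of nest between 0.06 and 0.14 m and horizontal distance between bar and nest below 0.025 m and angle between bar's own z axis and vertical below 0.1 rad and angle between the y axis of bar and the y axis of plate, either way round below 0.12 rad and contact force between bar and the fingers above 1 N and contact force between bar and plate below 0.1 N and linear speed of bar below 0.015 m/s and angular speed of bar below 0.1 rad/s and distance of each of gear, vblock, setup_block from where it was at the start of the episode below 0.015 m); the arm keeps its last pose, push and grip.
It fails at once if the bar is tilted by more than 0.25 rad (angle between bar's own z axis and vertical above 0.25 rad).
It fails at once if the gear, V-block or setup block is shifted by more than 15 mm (distance of any of gear, vblock, setup_block from where it was at the start of the episode above 0.015 m).
It also fails if it takes over 51 s, if anything falls off the work surface, if the arm or the gripper's body presses on something with over 40 N, if the wrist force passes 120 N, or if a joint passes its speed limit or range.

## Working session

There is one attempt and no reset: what is moved stays moved. The work goes in short steps, Python scripts to look and compute and a tool call to move; the robot and the scene stay as the last step left them, time stands still between calls to the robot, and variables do not carry over. Pictures are saved under pics/ and viewed, at most 10 in all, crops included, and the job is handed in when it is done.

Besides the shell and the picture viewer there is one more tool, called after "Call:" as a command line: name --argument value ..., lists and objects as JSON in quotes. arm_command: Moves the arm, as the interface text tells. Its arguments: {"type":"object","properties":{"dp":{"type":"array"},"turn":{"type":"array"},"jaw":{"type":"array"}},"required":["dp","turn","jaw"]}

```bash
mkdir -p pics; python3 - <<'E'
from bench import *
import cv2
o=get_obs(); print(o)
for n in ("top","side","wrist"):
    cv2.imwrite(f"pics/{n}0.png",camera(n)); c=get_calibration(n); print(n,c)
E
```

```text
{'time_s': 0.0, 'q': array([-1.38032078e+00,  1.81600275e-01,  1.60799283e+00, -1.31653518e-05,
        1.35375599e+00, -2.06265266e-01]), 'dq': array([ 4.29812291e-04, -1.22174387e-03, -3.34951899e-05, -7.59634577e-04,
       -2.85736957e-04, -1.00688086e-03]), 'joint_efforts': array([-9.54225980e-04, -4.44869828e+01, -3.51337659e+01, -3.75676436e-04,
        9.17819096e-03, -2.19775507e-05]), 'eef_pos': array([ 0.22211512, -0.52978559,  0.23035816]), 'eef_rot': array([-8.78243100e-04,  9.80388368e-01,  1.97073279e-01,  5.06555371e-07]), 'wrist_force': array([ 1.32532833,  0.80332862, -0.15920784]), 'torque': array([-0.02890209,  0.00031747,  0.00276953]), 'grasp_force': 0.0, 'opening': 1.0002044431372548}
top {'camera_matrix': array([[437.10750831,   0.        , 255.80188989],
       [  0.        , 437.10750831, 190.98199104],
       [  0.        ,   0.        ,   1.        ]]), 'k1': -0.10994157973150598, 'R': array([[ 0.0282057 , -0.99958779,  0.00535538],
       [-0.99636699, -0.02854469, -0.08023726],
       [ 0.08035706, -0.00307278, -0.99676141]]), 't': array([0.16658267, 0.5
[... 291 characters left out ...]
-0.07700495, -0.62450231, -0.77721754],
       [ 0.12795297,  0.76689631, -0.62888638]]), 't': array([-0.49380713,  0.19214607,  0.7852542 ])}
wrist {'camera_matrix': array([[292.78518999,   0.        , 249.05905372],
       [  0.        , 292.78518999, 192.68224624],
       [  0.        ,   0.        ,   1.        ]]), 'k1': -0.05476145331931884, 'mount': array([[ 6.16282278e-04, -9.64927109e-01, -2.62517228e-01,
         6.48603591e-02],
       [ 9.99999805e-01,  5.67442216e-04,  2.61856262e-04,
         2.71656716e-04],
       [-1.03708849e-04, -2.62517338e-01,  9.64927270e-01,
        -1.41540718e-01],
       [ 0.00000000e+00,  0.00000000e+00,  0.00000000e+00,
         1.00000000e+00]])}
```

View pics/top0.png

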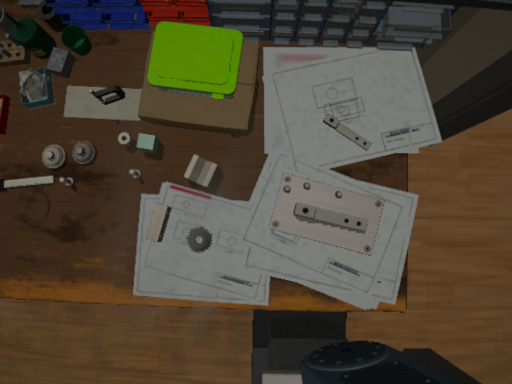

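View pics/side0.png

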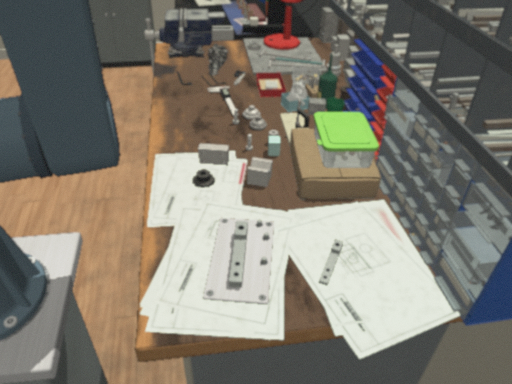

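Top view: the plate is at about (328,213) with the bar on it at (330,219). The gear is at (200,238), the V-block at (201,170) and the setup block at (158,222). Next is a zoom on the plate.

```bash
python3 - <<'E'
import cv2
i=cv2.imread("pics/top0.png")[165:260,260:392]
cv2.imwrite("pics/topz.png",cv2.resize(i,None,fx=6,fy=6,interpolation=cv2.INTER_CUBIC))
i=cv2.imread("pics/side0.png")[210:310,195:285]
cv2.imwrite("pics/sidez.png",cv2.resize(i,None,fx=6,fy=6,interpolation=cv2.INTER_CUBIC))
E
```

```text
(no output)
```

View pics/topz.png

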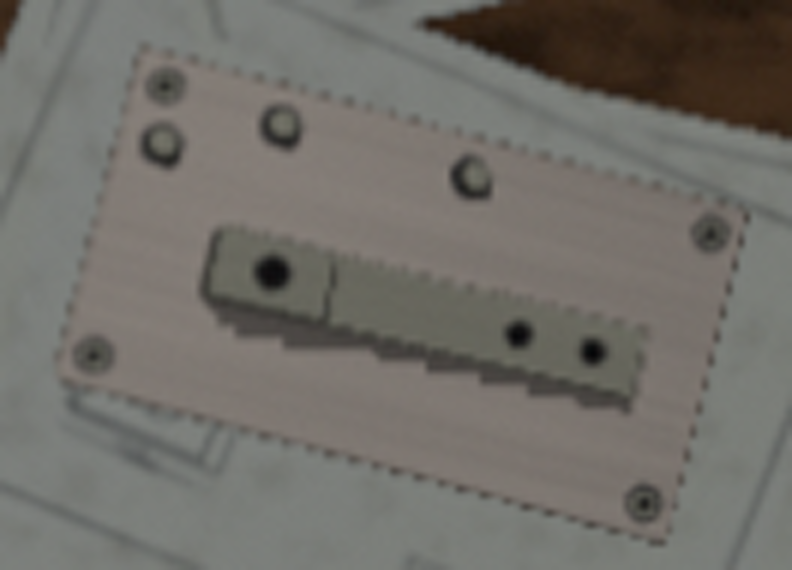

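View pics/sidez.png

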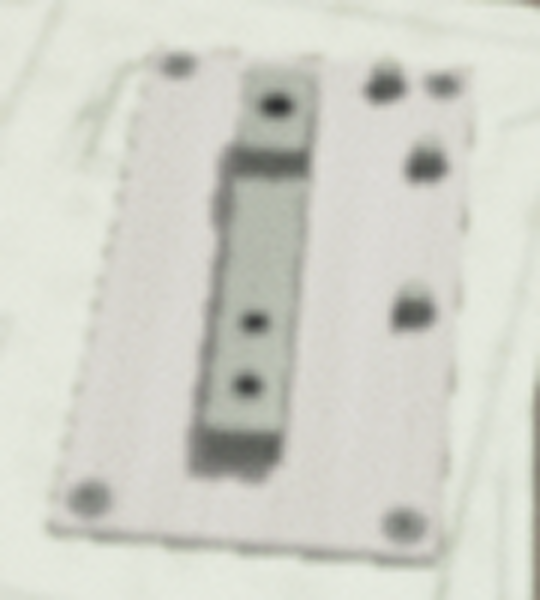

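The zooms show the end pin at (163,140), the side pins at (282,123) and (471,174), and the bar's head on the left. I'll cast these onto planes at their heights.

```bash
cat > h.py <<'E'
import numpy as np, cv2
from bench import *
from scipy.spatial.transform import Rotation as Ro
def rays(name,px,obs=None):
    c=get_calibration(name); K=c["camera_matrix"]
    d=(np.array(px,float)-K[:2,2])/K[0,0]
    u=d.copy()
    for _ in range(20): u=d/(1+c["k1"]*(u**2).sum(1,keepdims=True))
    v=np.c_[u,np.ones(len(u))]
    if name=="wrist":
        w,x,y,z=obs["eef_rot"]; T=Ro.from_quat([x,y,z,w]).as_matrix(); M=c["mount"]
        return obs["eef_pos"]+T@M[:3,3], v@(T@M[:3,:3]).T
    return -c["R"].T@c["t"], v@c["R"]
def onplane(name,px,z,obs=None):
    o,v=rays(name,px,obs); return o+v*((np.broadcast_to(z,len(v))-o[2])/v[:,2])[:,None]
def line(p): # angle of +y direction
    d=p[0]-p[1]; return np.degrees(np.arctan2(d[1],d[0]))-90
def rep(nm,C,P,B,name,obs=None):
    """C: corners (+x+y, +x-y, -x-y, -x+y); P: end, side56, side-12; B: head hole, shank holes"""
    c=onplane(name,C,.012,obs)[:,:2]; p=onplane(name,P,.024,obs)[:,:2]
    src=np.array([[60,110],[60,-110],[-60,-110],[-60,110],[28,94],[45,56],[45,-12]])/1e3
    d=np.r_[c,p]; w=np.r_[np.ones(4),np.ones(3)]
    sc,dc=src.mean(0),d.mean(0); a=src-sc;b=d-dc
    th=np.arctan2((a[:,0]*b[:,1]-a[:,1]*b[:,0]).sum(),(a*b).sum())
    R=np.array([[np.cos(th),-np.sin(th)],[np.sin(th),np.cos(th)]]); t=dc-R@sc
    print(nm,"plate",t,np.degrees(th)); print(" res mm",((d-(src@R.T+t))*1e3).round(1).tolist())
    h=onplane(name,B,[.042]+[.030]*(len(B)-1),obs)[:,:2]
    bp=(h-t)@R*1e3; print(" bar pts in plate mm",bp.round(1).tolist()); 
    print(" nest",R@[.028,.022]+t)
    return R,t,bp
E
cat > m1.py <<'E'
from h import *
f=lambda L,x,y:(np.array(L)+.5)/6-.5+[x,y]
R,t,bp=rep("top",f([(138,46),(748,213),(664,543),(60,380)],260,165),f([(163,140),(282,123),(471,174)],260,165),f([(272,272),(518,333),(592,351)],260,165),"top")
q=lambda L,z:print("  ",((onplane("top",f(L,260,165),z)[:,:2]-t)@R*1e3).round(1).tolist())
q([(216,228),(205,297),(335,257),(325,318)],.042); q([(645,330),(632,397)],.030)
g=lambda L:f(L,195,210)
R,t,bp=rep("side",g([(468,68),(438,560),(48,530),(145,55)]),g([(387,72),(428,150),(414,298)]),g([(277,105),(255,322),(247,385)]),"side")
E
python3 m1.py
```

```text
top plate [0.48264994 0.03385126] -13.420934392648576
 res mm [[-0.7, 0.2], [-1.5, 0.6], [0.8, 1.0], [0.4, -3.6], [0.8, -0.1], [0.0, 0.4], [0.2, 1.5]]
 bar pts in plate mm [[-6.2, 48.8], [-3.8, -38.2], [-3.2, -64.1]]
 nest [0.51499157 0.04875157]
   [[3.1, 70.5], [-20.0, 68.2], [4.0, 29.8], [-16.4, 27.9]]
   [[8.3, -79.9], [-14.8, -81.1]]
side plate [0.48032925 0.02983324] -12.954683442688722
 res mm [[-2.0, 1.0], [-1.0, 4.2], [1.8, 3.5], [-0.0, -4.4], [0.9, -1.7], [0.6, -1.3], [-0.3, -1.3]]
 bar pts in plate mm [[-5.9, 53.0], [-4.2, -33.8], [-4.0, -59.6]]
 nest [0.51254856 0.04499624]
```

```bash
cat >> h.py <<'E'
def go(x,y,z,yaw):
    """needed dp (units) and turn for TCP target, tool down, tool x at world yaw deg"""
    o=get_obs(); w,a,b,c=o["eef_rot"]; T=Ro.from_quat([a,b,c,w])
    G=Ro.from_euler("z",yaw,degrees=True)*Ro.from_euler("x",180,degrees=True)
    print("dp",(T.inv().apply(np.array([x,y,z])-o["eef_pos"])/.25).round(3).tolist(),"turn",((T.inv()*G).as_rotvec()/np.radians(30)).round(3).tolist())
E
python3 -c "
from h import *
go(.485,.053,.23,76.8)"
```

```text
dp [1.871, -1.744, 0.005] turn [-0.002, -0.002, -1.802]
```

Call:
arm_command --dp '[[0.18,-0.17,0],[0.36,-0.34,0],[0.54,-0.5,0],[0.72,-0.67,0],[0.9,-0.84,0]]' --turn '[[0,0,-0.2],[0,0,-0.4],[0,0,-0.6],[0,0,-0.8],[0,0,-0.95]]' --jaw '[1,1,1,1,1]'

```text
time_s: 0.78
eef_pos: [0.349, -0.2478, 0.2312]
eef_rot: [0.0, 0.901, 0.433, 0.0]
wrist_force: [1.1, -0.0, -0.5]
opening: 0.999
grasp_force: 0.0
```

```bash
python3 -c "
from h import *
go(.485,.053,.14,76.8)"
```

```text
dp [1.28, -0.326, 0.365] turn [0.001, -0.0, -0.848]
```

Call:
arm_command --dp '[[0.2,-0.06,0],[0.42,-0.12,0.02],[0.6,-0.18,0.1],[0.8,-0.24,0.15],[1.0,-0.28,0.25]]' --turn '[[0,0,-0.2],[0,0,-0.4],[0,0,-0.6],[0,0,-0.8],[0,0,-0.85]]' --jaw '[1,1,1,1,1]'

```text
time_s: 1.4
eef_pos: [0.4516, -0.0094, 0.1692]
eef_rot: [0.001, 0.783, 0.621, 0.001]
wrist_force: [1.7, -0.7, -0.6]
opening: 1.001
grasp_force: 0.0
```

```bash
python3 -c "
from h import *
go(.485,.053,.14,76.8)"
```

```text
dp [0.273, 0.073, 0.117] turn [0.005, 0.0, 0.001]
```

Call:
arm_command --dp '[[0.15,0.04,0.06],[0.27,0.07,0.12],[0.27,0.07,0.12]]' --turn '[[0,0,0],[0,0,0],[0,0,0]]' --jaw '[1,1,1]'

```text
time_s: 1.78
eef_pos: [0.4824, 0.0525, 0.1373]
eef_rot: [-0.001, 0.783, 0.622, -0.001]
wrist_force: [-0.5, -1.0, -0.2]
opening: 1.001
grasp_force: 0.0
```

```bash
python3 - <<'E'
from h import *
o=get_obs(); np.save("o1.npy",o,allow_pickle=True); i=camera("wrist"); cv2.imwrite("pics/w1.png",i)
cv2.imwrite("pics/w1z.png",cv2.resize(i,(800,600),interpolation=cv2.INTER_CUBIC))
E
```

```text
(no output)
```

View pics/w1z.png

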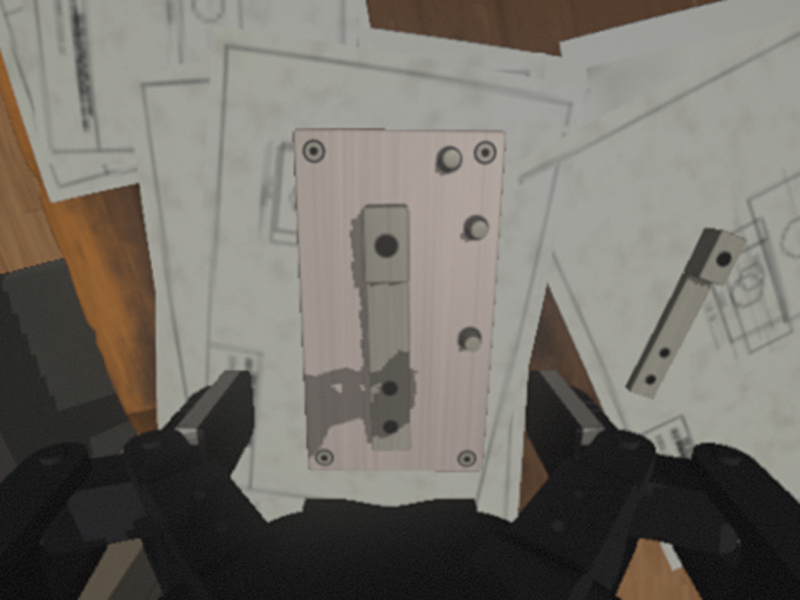

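Wrist view (×1.5625): plate corners are at (294,129), (504,131), (483,471), (308,469). Pin tops are at (452,157), (479,227), (471,340), and bar holes at (387,245), (390,388), (391,427).

```bash
python3 - <<'E'
from h import *
o=np.load("o1.npy",allow_pickle=True).item()
f=lambda L:(np.array(L)+.5)/1.5625-.5
R,t,bp=rep("wrist",f([(504,131),(483,471),(308,469),(294,129)]),f([(452,157),(479,227),(471,340)]),f([(387,245),(390,388),(391,427)]),"wrist",o)
q=lambda L,z:print("  ",((onplane("wrist",f(L),z,o)[:,:2]-t)@R*1e3).round(1).tolist())
q([(364,205),(408,205),(408,283),(365,283)],.042); q([(373,449),(410,450)],.030)
E
```

```text
wrist plate [0.48150843 0.03505255] -13.40652184640948
 res mm [[-2.1, -1.5], [-0.1, 1.0], [1.2, 1.3], [1.5, -2.1], [0.2, -0.8], [-0.1, 0.2], [-0.7, 1.9]]
 bar pts in plate mm [[-5.9, 48.3], [-3.9, -38.8], [-3.1, -64.9]]
 nest [0.51384631 0.049961  ]
   [[-17.7, 68.7], [4.6, 68.8], [5.3, 28.1], [-17.5, 28.0]]
   [[-14.2, -80.5], [8.9, -81.0]]
```

```bash
python3 -c "
from h import *
go(.477,.037,.015,76.6)"
```

```text
dp [-0.061, -0.007, 0.492] turn [-0.004, 0.001, 0.009]
```

Call:
arm_command --dp '[[-0.06,-0.01,0.1],[-0.06,-0.01,0.2],[-0.06,-0.01,0.3],[-0.06,-0.01,0.4],[-0.06,-0.01,0.46]]' --turn '[[0,0,0.01],[0,0,0.01],[0,0,0.01],[0,0,0.01],[0,0,0.01]]' --jaw '[0.5,0.5,0.5,0.5,0.5]'

```text
time_s: 2.45
eef_pos: [0.4768, 0.0358, 0.0232]
eef_rot: [-0.0, 0.786, 0.618, -0.0]
wrist_force: [-0.5, 0.1, 0.3]
opening: 0.499
grasp_force: 0.0
```

```bash
python3 -c "
from h import *
go(.477,.037,.015,76.6)
camera('top');go(.477,.037,.015,76.6); print(get_obs()['opening'])"
```

```text
dp [0.005, -0.0, 0.033] turn [-0.001, 0.0, -0.008]
dp [0.005, 0.004, 0.027] turn [-0.005, 0.001, -0.008]
0.49557654865121464
```

Call:
arm_command --dp '[[0.005,0.0,0.03],[0.005,0,0.03],[0.005,0,0.03],[0.005,0,0.03],[0.005,0,0.03]]' --turn '[[0,0,0],[0,0,0],[0,0,0],[0,0,0],[0,0,0]]' --jaw '[0.5,0.4,0.2,0.1,0.1]'

```text
time_s: 3.12
eef_pos: [0.4783, 0.0378, 0.0172]
eef_rot: [0.001, 0.786, 0.619, 0.001]
wrist_force: [-0.9, 0.0, 6.4]
opening: 0.262
grasp_force: 60.1
```

Call:
arm_command --dp '[[0.035,0,0],[0.07,0,0],[0.07,0.04,0],[0.07,0.08,0],[0.07,0.11,0]]' --turn '[[0,0,0],[0,0,0],[0,0,0],[0,0,0],[0,0,0]]' --jaw '[0.1,0.1,0.1,0.1,0.1]'

```text
time_s: 3.75
eef_pos: [0.5086, 0.0487, 0.0171]
eef_rot: [-0.0, 0.786, 0.619, -0.0]
wrist_force: [-5.1, -0.0, 10.8]
opening: 0.264
grasp_force: 60.7
```

Call:
arm_command --dp '[[0,0.006,0],[0,0.01,0],[0,0.01,0]]' --turn '[[0,0,0],[0,0,0],[0,0,0]]' --jaw '[0.1,0.1,0.1]'

```text
time_s: 4.12
eef_pos: [0.5109, 0.0481, 0.0172]
eef_rot: [-0.0, 0.786, 0.619, 0.0]
wrist_force: [-3.6, 0.9, 9.4]
opening: 0.266
grasp_force: 60.5
```

```bash
cat >> h.py <<'E'
def st():
    o=get_obs(); s=np.radians(-13.4); R=np.array([[np.cos(s),-np.sin(s)],[np.sin(s),np.cos(s)]])
    w,a,b,c=o["eef_rot"]; X=Ro.from_quat([a,b,c,w]).as_matrix()[:,0]
    print("plate mm",((o["eef_pos"][:2]-[.482,.0347])@R*1e3).round(1),"z",o["eef_pos"][2].round(4),"yaw",np.degrees(np.arctan2(X[1],X[0])).round(2),"F plate",(o["wrist_force"][:2]@R).round(1),o["wrist_force"][2].round(1),"Tz",o["torque"].round(2),"open",round(o["opening"],3),"t",o["time_s"])
E
python3 -c "
from h import *
st()"
```

```text
plate mm [25.  19.7] z 0.0172 yaw 76.44 F plate [-3.7  0.1] 9.4 Tz [0.13 0.56 0.  ] open 0.266 t 4.125
```

Call:
arm_command --dp '[[0,0.006,0],[0,0.012,0],[0,0.012,0],[0,0.012,0]]' --turn '[[0,0,0],[0,0,0],[0,0,0],[0,0,0]]' --jaw '[0.1,0.1,0.1,0.1]'

```text
time_s: 4.62
eef_pos: [0.5139, 0.0474, 0.0172]
eef_rot: [0.0, 0.786, 0.619, 0.0]
wrist_force: [-3.4, 1.2, 8.6]
opening: 0.266
grasp_force: 60.5
```

```bash
python3 -c "
from h import *
st()"
```

```text
plate mm [28.  19.7] z 0.0172 yaw 76.45 F plate [-3.6  0.4] 8.6 Tz [ 0.11  0.48 -0.07] open 0.266 t 4.625
```

Call:
arm_command --dp '[[0,0.004,0],[0,0.004,0]]' --turn '[[0,0,0],[0,0,0]]' --jaw '[0.1,0.1]'

```text
time_s: 4.88
eef_pos: [0.514, 0.0474, 0.0172]
eef_rot: [-0.001, 0.786, 0.619, -0.001]
wrist_force: [-6.7, 1.3, 12.6]
opening: 0.263
grasp_force: 61.0
```

Call:
arm_command --dp '[[0,0.004,0],[0,0.004,0]]' --turn '[[0,0,0],[0,0,0]]' --jaw '[0.1,0.1]'

```text
time_s: 5.12
eef_pos: [0.5141, 0.0474, 0.0171]
eef_rot: [-0.001, 0.786, 0.619, -0.001]
wrist_force: [-10.6, 1.3, 17.2]
opening: 0.258
grasp_force: 61.5
```

```bash
python3 -c "
from h import *
st()"
```

```text
plate mm [28.3 19.8] z 0.0171 yaw 76.45 F plate [-10.6  -1.2] 17.2 Tz [ 0.24  1.52 -0.1 ] open 0.258 t 5.125
```

Call:
arm_command --dp '[[0.004,-0.004,0],[0.006,-0.004,0],[0.006,-0.004,0]]' --turn '[[0,0,0],[0,0,0],[0,0,0]]' --jaw '[0.1,0.1,0.1]'

```text
time_s: 5.5
eef_pos: [0.5142, 0.0478, 0.0172]
eef_rot: [-0.0, 0.786, 0.619, -0.001]
wrist_force: [-7.9, -3.4, 12.9]
opening: 0.261
grasp_force: 61.0
```

Call:
arm_command --dp '[[0.004,0,0],[0.004,0,0]]' --turn '[[0,0,0],[0,0,0]]' --jaw '[0.1,0.1]'

```text
time_s: 5.75
eef_pos: [0.5144, 0.0487, 0.0171]
eef_rot: [-0.0, 0.786, 0.619, -0.001]
wrist_force: [-7.4, -4.0, 13.8]
opening: 0.262
grasp_force: 61.0
```

```bash
python3 -c "
from h import *
st()"
```

```text
plate mm [28.3 21.1] z 0.0171 yaw 76.44 F plate [-6.3 -5.6] 13.8 Tz [-0.73  1.21 -0.21] open 0.262 t 5.75
```

Call:
arm_command --dp '[[0.004,0,0],[0.004,0,0]]' --turn '[[0,0,0],[0,0,0]]' --jaw '[0.1,0.1]'

```text
time_s: 6.0
eef_pos: [0.5146, 0.0495, 0.0172]
eef_rot: [-0.0, 0.786, 0.619, -0.001]
wrist_force: [-8.0, -3.8, 13.4]
opening: 0.261
grasp_force: 61.0
```

Call:
arm_command --dp '[[0.004,0,0],[0.004,0,0]]' --turn '[[0,0,0],[0,0,0]]' --jaw '[0.1,0.1]'

```text
time_s: 6.25
eef_pos: [0.515, 0.0499, 0.0172]
eef_rot: [0.0, 0.785, 0.619, -0.002]
wrist_force: [-7.5, -8.3, 12.6]
opening: 0.263
grasp_force: 61.0
```

```bash
python3 -c "
from h import *
st()"
```

```text
plate mm [28.6 22.4] z 0.0172 yaw 76.47 F plate [-5.4 -9.8] 12.6 Tz [-1.19  1.26 -0.02] open 0.263 t 6.25
```

Call:
arm_command --dp '[[0.004,0,0],[0.004,0,0]]' --turn '[[0,0,0],[0,0,0]]' --jaw '[0.1,0.1]'

```text
time_s: 6.5
eef_pos: [0.515, 0.0499, 0.0171]
eef_rot: [0.001, 0.785, 0.619, -0.002]
wrist_force: [-8.9, -12.9, 13.8]
opening: 0.263
grasp_force: 61.1
```

```bash
python3 - <<'E'
from h import *
st()
o=get_obs(); np.save("o2.npy",o,allow_pickle=True); i=camera("wrist"); cv2.imwrite("pics/w2.png",i)
cv2.imwrite("pics/w2z.png",cv2.resize(i[60:320,150:380],None,fx=2.2,fy=2.2,interpolation=cv2.INTER_CUBIC))
E
```

```text
plate mm [28.6 22.5] z 0.0171 yaw 76.49 F plate [ -5.7 -14.6] 13.8 Tz [-1.94  1.42  0.  ] open 0.263 t 6.5
```

View pics/w2z.png

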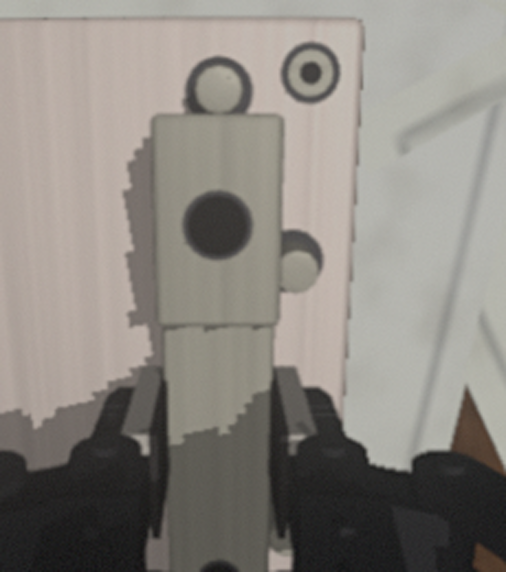

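The head touches the end pin at (218,90) and the upper side pin at (298,262). I'll open slightly and push with the near finger, centred between the side pins, to square it.

Call:
arm_command --dp '[[-0.006,-0.004,-0.004],[-0.006,-0.004,-0.006],[-0.006,-0.004,-0.006],[-0.006,0.01,-0.006],[-0.006,0.016,-0.006]]' --turn '[[0,0,0],[0,0,0],[0,0,0],[0,0,0],[0,0,0]]' --jaw '[0.4,0.4,0.4,0.4,0.4]'

```text
time_s: 7.18
eef_pos: [0.5199, 0.05, 0.0178]
eef_rot: [0.0, 0.786, 0.619, 0.0]
wrist_force: [-0.4, -0.0, 0.2]
opening: 0.401
grasp_force: 0.0
```

```bash
python3 -c "
from h import *
st()"
```

```text
plate mm [33.3 23.6] z 0.0178 yaw 76.45 F plate [-0.4 -0.1] 0.2 Tz [ 0.01 -0.01 -0.06] open 0.401 t 7.175
```

Call:
arm_command --dp '[[0,0.004,0],[0,0.008,0],[0,0.008,0]]' --turn '[[0,0,0],[0,0,0],[0,0,0]]' --jaw '[0.4,0.4,0.4]'

```text
time_s: 7.55
eef_pos: [0.5203, 0.0498, 0.0174]
eef_rot: [-0.001, 0.786, 0.619, -0.001]
wrist_force: [-5.2, 1.9, 2.3]
opening: 0.397
grasp_force: 2.6
```

```bash
python3 -c "
from h import *
st()"
```

```text
plate mm [33.8 23.5] z 0.0174 yaw 76.44 F plate [-5.5  0.6] 2.3 Tz [0.26 0.88 0.02] open 0.397 t 7.55
```

Call:
arm_command --dp '[[0,0.005,0],[0,0.008,0],[0,0.008,0]]' --turn '[[0,0,0],[0,0,0],[0,0,0]]' --jaw '[0.4,0.4,0.4]'

```text
time_s: 7.92
eef_pos: [0.5204, 0.0497, 0.0169]
eef_rot: [-0.002, 0.786, 0.619, -0.002]
wrist_force: [-9.9, 1.6, 4.4]
opening: 0.397
grasp_force: 5.0
```

```bash
python3 - <<'E'
from h import *
st()
cv2.imwrite("pics/w3.png",camera("wrist")); i=camera("top"); cv2.imwrite("pics/t3.png",i)
E
```

```text
plate mm [33.9 23.5] z 0.0169 yaw 76.45 F plate [-10.   -0.7] 4.4 Tz [ 0.4   1.68 -0.02] open 0.397 t 7.925
```

```bash
python3 - <<'E'
import cv2,numpy as np
a=cv2.imread("pics/w2.png")[85:215,200:310];b=cv2.imread("pics/w3.png")[85:215,200:310]
cv2.imwrite("pics/cmp.png",cv2.resize(np.hstack([a,b]),None,fx=3.6,fy=3.6,interpolation=cv2.INTER_CUBIC))
E
```

```text
(no output)
```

View pics/cmp.png

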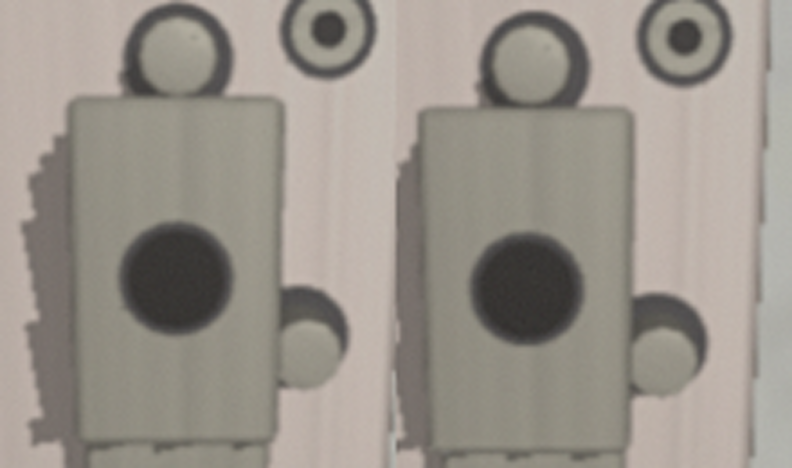

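Pin-to-head spacing is the same in both crops, about 41 px, so the bar is still against the end pin and now square. Next: recentre the jaws and grip.

Call:
arm_command --dp '[[-0.003,-0.02,0],[-0.004,-0.034,0],[-0.004,-0.034,0]]' --turn '[[0,0,0],[0,0,0],[0,0,0]]' --jaw '[0.4,0.4,0.4]'

```text
time_s: 8.4
eef_pos: [0.5152, 0.0499, 0.018]
eef_rot: [0.0, 0.786, 0.619, 0.0]
wrist_force: [-0.4, 0.5, 0.6]
opening: 0.401
grasp_force: 0.0
```

```bash
python3 -c "
from h import *
st()"
```

```text
plate mm [28.8 22.5] z 0.018 yaw 76.44 F plate [-0.5  0.4] 0.6 Tz [ 0.04 -0.   -0.04] open 0.401 t 8.4
```

Call:
arm_command --dp '[[0,-0.001,0.004],[0,-0.001,0.004],[0,-0.001,0.004],[0,-0.001,0.004],[0,-0.001,0.004]]' --turn '[[0,0,0],[0,0,0],[0,0,0],[0,0,0],[0,0,0]]' --jaw '[0.3,0.2,0.1,0.1,0.1]'

```text
time_s: 9.02
eef_pos: [0.515, 0.05, 0.0171]
eef_rot: [0.0, 0.786, 0.619, 0.0]
wrist_force: [-0.2, 0.5, 5.3]
opening: 0.261
grasp_force: 60.2
```

```bash
python3 -c "
from h import *
st()"
```

```text
plate mm [28.6 22.5] z 0.0171 yaw 76.43 F plate [-0.4  0.5] 5.3 Tz [-0.07  0.19 -0.  ] open 0.261 t 9.025
```

Gripped with almost no side force. I'll lift gently, 10 mm first and then on up.

Call:
arm_command --dp '[[0,0,-0.01],[0,0,-0.02],[0,0,-0.04],[0,0,-0.04]]' --turn '[[0,0,0],[0,0,0],[0,0,0],[0,0,0]]' --jaw '[0.1,0.1,0.1,0.1]'

```text
time_s: 9.52
eef_pos: [0.5149, 0.05, 0.0271]
eef_rot: [0.0, 0.786, 0.619, 0.0]
wrist_force: [-0.3, -0.0, -4.8]
opening: 0.26
grasp_force: 59.1
```

```bash
python3 -c "
from h import *
st()"
```

```text
plate mm [28.4 22.5] z 0.0271 yaw 76.44 F plate [-0.3 -0.1] -4.8 Tz [-0.05  0.   -0.02] open 0.26 t 9.525
```

Call:
arm_command --dp '[[0,0,-0.04],[0,0,-0.1],[0,0,-0.16],[0,0,-0.22],[0,0,-0.28]]' --turn '[[0,0,0],[0,0,0],[0,0,0],[0,0,0],[0,0,0]]' --jaw '[0.1,0.1,0.1,0.1,0.1]'

```text
time_s: 10.15
eef_pos: [0.5148, 0.0501, 0.0982]
eef_rot: [0.0, 0.786, 0.619, 0.0]
wrist_force: [0.9, -0.1, -4.7]
opening: 0.26
grasp_force: 59.3
```

Call:
arm_command --dp '[[0,0,-0.05],[0,0,-0.08],[0,0,-0.08],[0,0,-0.08],[0,0,-0.08]]' --turn '[[0,0,0],[0,0,0],[0,0,0],[0,0,0],[0,0,0]]' --jaw '[0.1,0.1,0.1,0.1,0.1]'

```text
time_s: 10.78
eef_pos: [0.5141, 0.0501, 0.1161]
eef_rot: [-0.0, 0.786, 0.619, -0.0]
wrist_force: [-0.1, -0.7, -5.6]
opening: 0.264
grasp_force: 59.4
```

```bash
python3 - <<'E'
from h import *
st()
i=camera("side"); cv2.imwrite("pics/s4.png",i); a=cv2.resize(i[150:310,170:300],None,fx=3,fy=3,interpolation=cv2.INTER_CUBIC)
b=cv2.resize(camera("wrist")[60:220,170:320],None,fx=2.6,fy=3,interpolation=cv2.INTER_CUBIC)
cv2.imwrite("pics/f4.png",np.hstack([a,b]))
st()
E
```

```text
plate mm [27.7 22.4] z 0.1161 yaw 76.43 F plate [ 0.  -0.7] -5.6 Tz [-0.03  0.01 -0.05] open 0.264 t 10.775
plate mm [27.8 22.5] z 0.1163 yaw 76.44 F plate [-0.5 -0.9] -5.9 Tz [-0.    0.05  0.  ] open 0.265 t 10.875
```

View pics/f4.png

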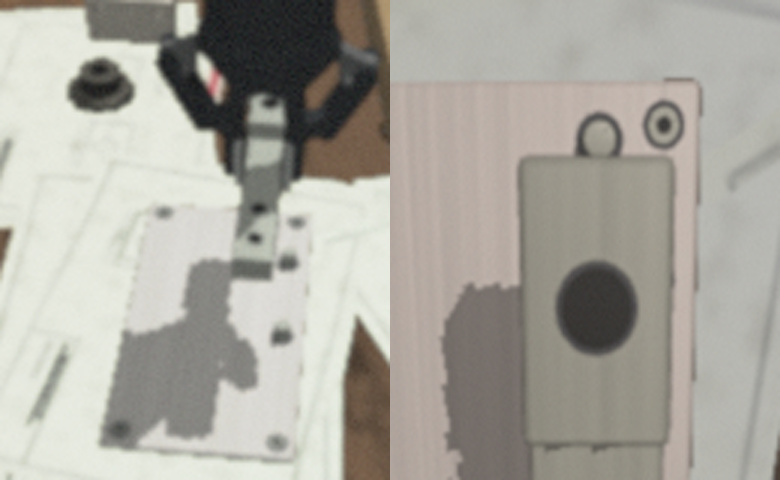

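The bar is held level and square, about 99 mm above the plate, with the gear and blocks away from the path. Handing in.

```bash
python3 -c "
from bench import *
print(hand_in())"
```

```text
the job is handed in; nothing more can be done
None
```

I squared the bar against all three pins, gripped it and lifted it straight up; it was level, square and about 99 mm above the plate when I handed the job in at about 11 s. The hand-in returned no verdict.

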